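# Fetch the clay pot from behind the jars and set it warming

### The job

The low steel pot of clay is hemmed in by three glass jars in the divided jar tray. Lift the three jars out and stand them on the empty aluminium tray at the side, then fetch the pot and set it upright inside the ring of the warmer; only when it is there put the jars back in the jar tray, each in the compartment that fits its size. Keep everything upright, set it down gently, and leave the small weight in its bay of the tray where it is.

Things in the scene. Friction and masses are not known exactly. Their poses are not given: they have to be found in the camera images.
- jar_large: The widest glass jar: upright cylinder 60 mm in diameter, 115 mm tall, straight-sided all the way up (the top 20 mm is a steel lid of the same width), pale contents, about 0.4 kg. Grip it within 35 mm of its top: deeper, the gripper's body may meet the lid. Origin: centre of its underside, z up.
- jar_medium: The middle glass jar: straight-sided 46 mm cylinder up to 104 mm above its foot, then a sloping shoulder and a 28 mm steel cap; 126 mm tall in all, about 0.3 kg. Grip the glass within 35 mm of the top of the cap. Origin: centre of its underside, z up.
- jar_small: The narrowest glass jar: straight-sided 33 mm cylinder up to 104 mm, with a 31 mm steel cap on top; 118 mm tall in all, about 0.16 kg. Grip it within 35 mm of its top. Origin: centre of its underside, z up.
- pot: Low lidded steel pot: upright cylinder 66 mm in diameter, 60 mm high (lid fixed), with a black 18 mm knob on top to 70 mm; 0.35 kg. Origin: centre of its underside, z up. It starts on the jar tray's floor (6 mm above the bench) in the back row's middle bay, a jar to its left, right and front, 77 mm from centre to centre. Grip its upper 30 mm, above the tray's walls (30 mm above the bench).
- well_large: Fixed compartment of the large jar in the wooden jar tray (166 mm deep, 243 wide, walls up to 30 mm above the bench): pale block 76 mm square, pocket 72 mm square for the 60 mm jar, which starts in it. Origin: centre of the block's underside; pocket floor 6 mm, rim 24 mm above it (12 and 30 above the bench). x points to the tray's back, y to its left. Which bay is which varies.
- well_medium: Fixed compartment of the medium jar in the wooden jar tray (166 mm deep, 243 wide, walls up to 30 mm above the bench): pale block 76 mm square, pocket 57 mm square for the 46 mm jar, which starts in it. Origin: centre of the block's underside; pocket floor 6 mm, rim 24 mm above it (12 and 30 above the bench). x points to the tray's back, y to its left. Which bay is which varies.
- well_small: Fixed compartment of the small jar in the wooden jar tray (166 mm deep, 243 wide, walls up to 30 mm above the bench): pale block 76 mm square, pocket 44 mm square for the 33 mm jar, which starts in it. Origin: centre of the block's underside; pocket floor 6 mm, rim 24 mm above it (12 and 30 above the bench). x points to the tray's back, y to its left. Which bay is which varies.
- side_tray: Empty shallow aluminium tray, fixed, on one side (left or right) of the jar tray: 280 mm along its x, 130 mm along its y, floor 3 mm thick, rim 3 mm thick and 12 mm high. Origin: centre of its underside, on the bench. Room for the three jars in a row along its x, 90 mm apart.
- warmer: Grey electric pot warmer, fixed, on the other side: housing 124 mm wide (y) from x = -102 to +63 mm, control panel at -x. Origin: on the bench directly under the centre of its round heating plate. The plate's surface is 54 mm above the origin; a steel retaining ring stands 9 mm above it, 84 mm in diameter inside and 94 mm outside.
- lead_weight: Bystander: small dark metal weight, stepped disc 42 mm in diameter and 26 mm high, 0.18 kg, loose on the floor of the left or right bay of the jar tray's front row (the other of these bays holds a cork block 26 mm high). Origin: centre of its underside.

How it is judged:
On the way, in this order (a step that is already met when the one before it is completed fails the run):
1. all three jars stand upright on the side tray together, the pot still in its bay (x of jar_large in the frame of side_tray between -0.137 and 0.137 m and y of jar_large in the frame of side_tray between -0.062 and 0.062 m and z of each of jar_large, jar_medium, jar_small in the frame of side_tray below 0.01 m and angle between each of jar_large, jar_medium, jar_small's own z axis and vertical below 0.12 rad and x of jar_medium in the frame of side_tray between -0.137 and 0.137 m and y of jar_medium in the frame of side_tray between -0.062 and 0.062 m and x of jar_small in the frame of side_tray between -0.137 and 0.137 m and y of jar_small in the frame of side_tray between -0.062 and 0.062 m and distance of pot from where it was at the start of the episode below 0.03 m), for 0.2 s.
2. the pot stands inside the warmer's ring while all three jars are still on the side tray (horizontal distance between pot and warmer below 0.012 m and z of pot in the frame of warmer below 0.059 m and angle between each of pot, jar_large, jar_medium, jar_small's own z axis and vertical below 0.12 rad and x of jar_large in the frame of side_tray between -0.137 and 0.137 m and y of jar_large in the frame of side_tray between -0.062 and 0.062 m and z of each of jar_large, jar_medium, jar_small in the frame of side_tray below 0.01 m and x of jar_medium in the frame of side_tray between -0.137 and 0.137 m and y of jar_medium in the frame of side_tray between -0.062 and 0.062 m and x of jar_small in the frame of side_tray between -0.137 and 0.137 m and y of jar_small in the frame of side_tray between -0.062 and 0.062 m), for 0.2 s.
At the end, for the whole second after the job is handed in: The pot stands upright on the warmer's plate inside the ring (within 12 mm of its centre), and each jar stands upright on the floor of the compartment that matches its size (within 12 mm of its centre); everything is released and at rest (horizontal distance between pot and warmer below 0.012 m and z of pot in the frame of warmer below 0.059 m and angle between each of pot, jar_large, jar_medium, jar_small's own z axis and vertical below 0.12 rad and linear speed of each of pot, jar_large, jar_medium, jar_small below 0.02 m/s and horizontal distance between jar_large and well_large below 0.012 m and z of jar_large in the frame of well_large below 0.011 m and horizontal distance between jar_medium and well_medium below 0.012 m and z of jar_medium in the frame of well_medium below 0.011 m and horizontal distance between jar_small and well_small below 0.012 m and z of jar_small in the frame of well_small below 0.011 m); the robot touches nothing.
It fails at once if a jar or the pot is tipped over (more than 40 degrees) (angle between any of jar_large, jar_medium, jar_small, pot's own z axis and vertical above 0.7 rad).
It fails at once if a jar or the pot is banged or pressed down hard (over 90 N where it is set down) (contact force between any of jar_large, jar_medium, jar_small and side_tray above 90 N or contact force between jar_large and well_large above 90 N or contact force between jar_medium and well_medium above 90 N or contact force between jar_small and well_small above 90 N or contact force between pot and warmer above 90 N).
It fails at once if a jar or the pot is dropped from more than about 2 cm (faster than 0.6 m/s while the fingers do not hold it) ((linear speed of jar_large above 0.6 m/s and contact force between the fingers and jar_large below 0.3 N) or (linear speed of jar_medium above 0.6 m/s and contact force between the fingers and jar_medium below 0.3 N) or (linear speed of jar_small above 0.6 m/s and contact force between the fingers and jar_small below 0.3 N) or (linear speed of pot above 0.6 m/s and contact force between the fingers and pot below 0.3 N)).
It fails at once if the small weight is moved more than 25 mm from where it was (distance of lead_weight from where it was at the start of the episode above 0.025 m).
It also fails if it takes over 144 s, if anything falls off the work surface, if the arm or the gripper's body presses on something with over 40 N, if the wrist force passes 120 N, or if a joint passes its speed limit or range.

### The arm

A 7-joint arm with a two-finger parallel gripper is mounted at the origin on the work surface. World frame = base frame: x ahead of the robot, y to its left, z up, the work surface at z = 0. Lengths are in m, angles in rad, forces in N, time in s.
With the tool pointing down it reaches from about 0.425 to 0.875 m from the base axis. Payload 4.7 kg.
Tool frame: the origin (TCP) lies at the very end of the fingers, on their centre line; the grasp point (between the pads) lies 19 mm behind it (bot.pinch_z is the distance from the TCP to the grasp point, in m); z points along the fingers, y is the line along which they close (so a half turn about z gives the same grasp; the last joint's range is limited). The gripper opens to 87 mm and grips with 3 to 60 N. Pads are 19 mm wide; open, the fingers measure 117 mm over their backs; the gripper's body (75 mm by 190 mm) begins 51 mm behind the grasp point.
Start: joints at [-1.171, 0.321, -0.07, 1.45, 0.023, 1.371, -0.057], TCP at [0.245, 0.602, 0.223] pointing down, gripper open.
Joint ranges: [-2.86, 2.86], [-0.3, 2.09], [-1.38, 1.24], [0.06, 2.45], [-1.56, 4.7], [0.09, 2.05], [-2.69, 2.69]. Speed limits (rad/s): [2.57, 2.57, 3.14, 3.14, 3.14, 3.14, 3.14].

### API

Orientations are given as a unit quaternion [x, y, z, w].
In Python, from rig import bot gives the robot as it stands.
- The arm moves only by the tool carry_out, never from a script. Its argument "commands" is one flat list of numbers, 6 for each row, row after row: the shift along the tool's x, y, z in mm, then the turn, a rotation vector about the tool's x, y, z in degrees. A call has 1 to 20 rows; each row is the pose to reach, as a shift and turn from the pose commanded when the call began, along the tool's axes at that moment; what a row does not reach only later rows make up. A row lasts 1/10 s, in which the tool goes at most 50 mm and 8.59 degrees, less where a joint would pass 70% of its speed; a pose out of reach is approached as far as the arm can. A call with a gripper value outside its range is refused whole. "hand" is the opening, from 0 (shut) to 1 (fully open), set as the call begins (left out, the last holds). The fingers move at their own pace and stop on an object; the grip force is fixed at half the most. Time passes only in rows, so rows that repeat a pose let the fingers close. It gives the time, the measured TCP pose, the force, the opening and the grip force at its end, in the units of the state.
- bot.observe(): the state, without advancing time (a new reading comes with each control period).
- bot.camera(name): name is "side" or "top"; returns (picture, depth): 480x640x3 uint8, red, green, blue; 480x640 float32, m along the optical axis (not along the pixel's ray), 0 where there is no reading.
- bot.camera_model(name): a dict with "camera_matrix" (3x3 intrinsics, pixels), "R" (3x3) and "t" (3): a world point X has camera coordinates R X + t. Camera axes: x right, y down, z forward; pixel columns grow to the right and rows downward; lengths in m; the calibration is good to about 2 mm. A picture is of the moment at which its call begins. camera_model takes no time and is no camera call.
- bot.hand_in(): hands the job in; it is judged then, once.
The state is a dict: "time": time; "joints": joint angles; "joint_vel": joint speeds; "effort": joint torques, N m; "eef_pos": TCP position; "ee_rot": TCP orientation; "force": force on the tool from outside, world axes, zero at the start; "ft_torque": the same for the moment, N m; "grip_width": finger opening in m; "gripper_force": force on a finger pad.
Only numpy, scipy, OpenCV 4.12 (cv2) and the standard library are available. Lean on these libraries where they do the work, as an engineer would, in place of code of your own. Each camera call takes 0.05 s, during which the arm holds its last target. There are 200 camera calls.

## Working session

There is one attempt and no reset: what is moved stays moved. The work goes in short steps, Python scripts to look and compute and a tool call to move; the robot and the scene stay as the last step left them, time stands still between calls to the robot, and variables do not carry over. Pictures are saved under pics/ and viewed, at most 14 in all, crops included, and the job is handed in when it is done.

Besides the shell and the picture viewer there is one more tool, called after ">>>" by a JSON object that holds its "op" and its "data". carry_out: Moves the arm, as the interface text tells. Its arguments: {"type":"object","properties":{"commands":{"type":"array","items":{"type":"number"}},"hand":{"type":"number"}},"required":["commands"]}

```bash
mkdir -p pics; ls
python3 - <<'E'
from rig import bot
import cv2,numpy as np
for n in("top","side"):
    p,d=bot.camera(n); cv2.imwrite(f"pics/{n}0.png",p[:,:,::-1]); np.save(f"{n}0d.npy",d)
    m=bot.camera_model(n); print(n,{k:np.round(v,3).tolist() for k,v in m.items()})
o=bot.observe(); print(o["eef_pos"],o["ee_rot"],o["grip_width"],o["time"])
E
```

```text
pics
top {'camera_matrix': [[438.533, 0.0, 311.453], [0.0, 438.533, 240.432], [0.0, 0.0, 1.0]], 'R': [[-0.028, -1.0, -0.013], [-0.986, 0.03, -0.162], [0.162, 0.008, -0.987]], 't': [0.017, 0.573, 0.706]}
side {'camera_matrix': [[464.357, 0.0, 315.951], [0.0, 464.357, 242.161], [0.0, 0.0, 1.0]], 'R': [[0.761, 0.648, 0.015], [0.385, -0.433, -0.815], [-0.522, 0.626, -0.579]], 't': [-0.437, -0.195, 1.253]}
[0.24446689 0.60173326 0.22155965] [ 1.91703716e-01  9.81452453e-01 -8.69002642e-04 -1.15318881e-04] 0.08696402953187528 0.1
```

View pics/top0.png

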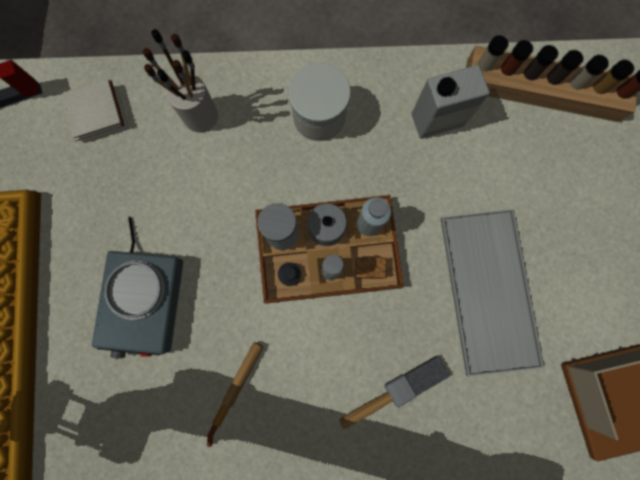

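View pics/side0.png

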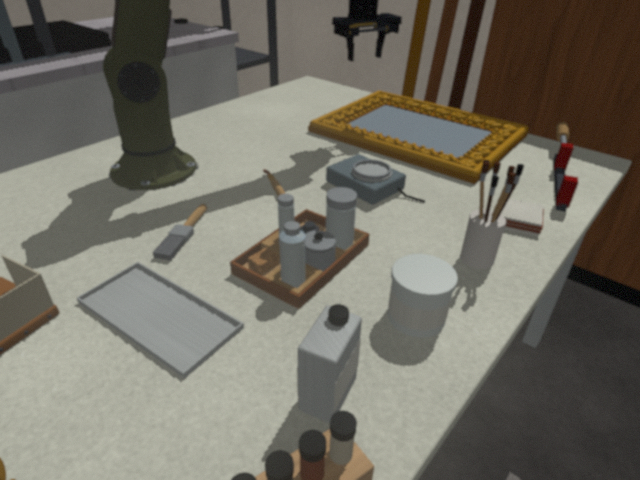

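The top view shows the large jar at (278,225), pot (327,222), medium jar (376,215), small jar (333,267), weight (290,272), cork block (375,267), warmer ring (135,289) and side tray centre (492,292). The robot's base lies below the bottom of the picture, and the side view agrees.

```bash
cat > h.py <<'E'
import cv2,numpy as np
from rig import bot
def ray(name,px,z):
    m=bot.camera_model(name);K,R,t=[np.array(m[k],float) for k in("camera_matrix","R","t")]
    c=-R.T@t; px=np.atleast_2d(px).astype(float)
    d=np.c_[px,np.ones(len(px))]@np.linalg.inv(K).T@R
    return c+d*((z-c[2])/d[:,2])[:,None]
def cloud(name,d):
    m=bot.camera_model(name);K,R,t=[np.array(m[k],float) for k in("camera_matrix","R","t")]
    v,u=np.mgrid[:480,:640]
    P=np.stack([u,v,np.ones_like(u)],-1)@np.linalg.inv(K).T*d[...,None]
    return (P-t)@R
def circ(C,xy,r,z0,z1):
    "circle fit to the top-surface points within r of xy and z band"
    q=C[(np.hypot(C[...,0]-xy[0],C[...,1]-xy[1])<r)&(C[...,2]>z0)&(C[...,2]<z1)]
    (c,rad)=cv2.minEnclosingCircle(q[:,:2].astype(np.float32))
    return np.round([*c,rad,*q.mean(0),len(q)],4)
E
python3 - <<'E'
from h import *
p=cv2.cvtColor(cv2.imread("pics/top0.png"),cv2.COLOR_BGR2HSV); d=np.load("top0d.npy"); C=cloud("top",d)
for n,px,z in(("L",(278,217),.127),("P",(327,218),.066),("M",(376,207),.138),("S",(333,261),.130)):
    g=ray("top",px,z)[0]; print(n,g,circ(C,g,.045,z-.008 if n!="M" else .125,z+.012))
print("tray",ray("top",[(257,211),(390,197),(402,289),(266,300)],.03).round(4).tolist())
print("side",ray("top",[(443,217),(514,210),(543,366),(467,374)],.012).round(4).tolist())
g=ray("top",(135,289),.063)[0];print("warm",g,circ(C,g,.056,.052,.075))
# colour/height masks
def rect(mask,z,near):
    cs,_=cv2.findContours(mask.astype(np.uint8),cv2.RETR_EXTERNAL,cv2.CHAIN_APPROX_NONE)
    c=max(cs,key=cv2.contourArea)[:,0]
    w=ray("top",c,z)[:,:2].astype(np.float32); print(near,cv2.minAreaRect(w*1000))
m=((C[...,2]>.006)&(C[...,2]<.2)); m[:, :420]=0; m[:,552:]=0; m[:200]=0;m[376:]=0
rect(m,.012,"side-h")
wood=(cv2.inRange(p,(0,80,20),(18,255,255))>0); wood[:185]=0;wood[310:]=0;wood[:,:240]=0;wood[:,:]&=(np.arange(640)<415)[None]
rect(cv2.morphologyEx(wood.astype(np.uint8),cv2.MORPH_CLOSE,np.ones((25,25))),.03,"tray")
# close-up pictures
im=cv2.imread("pics/top0.png"); cv2.imwrite("pics/c1.png",cv2.resize(im[185:380,240:560],None,fx=2.5,fy=2.5,interpolation=cv2.INTER_CUBIC))
im2=cv2.imread("pics/top0.png"); cv2.imwrite("pics/c2.png",cv2.resize(im2[240:365,85:190],None,fx=4,fy=4,interpolation=cv2.INTER_CUBIC))
E
```

```text
L [0.59811543 0.04994517 0.127     ] [5.914e-01 5.230e-02 2.990e-02 5.908e-01 5.230e-02 1.273e-01 1.151e+03]
P [ 0.60737328 -0.02751896  0.066     ] [ 6.012e-01 -2.640e-02  3.300e-02  6.003e-01 -2.660e-02  6.700e-02
  1.147e+03]
M [ 0.60656289 -0.10054114  0.138     ] [ 6.052e-01 -1.036e-01  1.390e-02  6.042e-01 -1.029e-01  1.377e-01
  2.740e+02]
S [ 0.5268143  -0.03245017  0.13      ] [ 5.223e-01 -3.200e-02  1.540e-02  5.218e-01 -3.180e-02  1.302e-01
  3.220e+02]
tray [[0.6318, 0.0954, 0.03], [0.6499, -0.142, 0.03], [0.4864, -0.1532, 0.03], [0.4744, 0.0812, 0.03]]
side [[0.6144, -0.2385, 0.012], [0.6233, -0.3672, 0.012], [0.3498, -0.3883, 0.012], [0.3401, -0.2582, 0.012]]
warm [0.49769128 0.29465897 0.063     ] [4.963e-01 3.001e-01 5.140e-02 4.973e-01 2.989e-01 5.640e-02 2.754e+03]
side-h ((481.1206970214844, -311.0479431152344), (280.006591796875, 132.97329711914062), 4.749056816101074)
tray ((562.18505859375, -28.458953857421875), (165.45913696289062, 243.399169921875), 4.699329376220703)
```

View pics/c1.png

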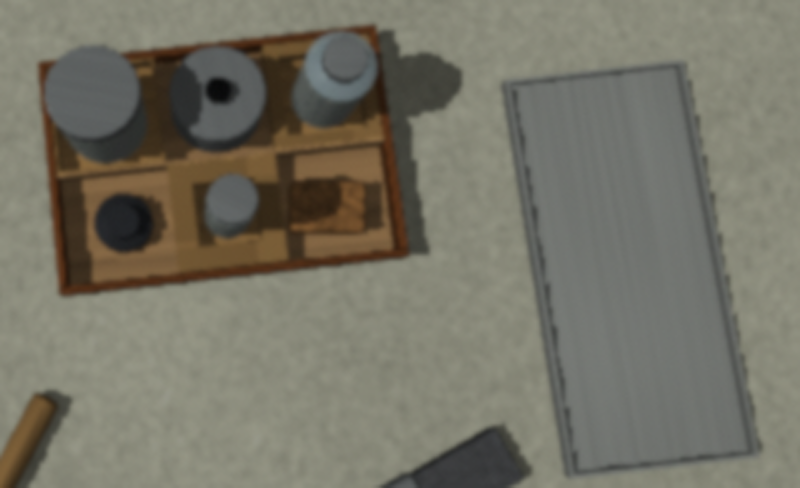

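View pics/c2.png

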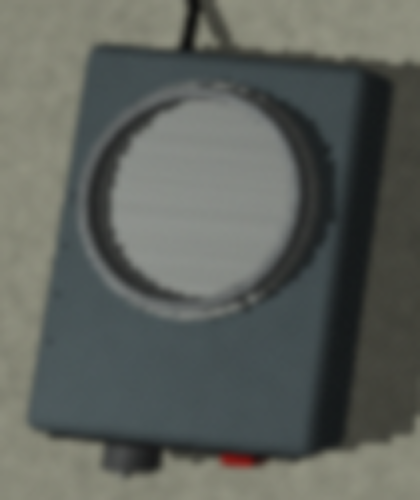

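The crops confirm this. The large jar, pot and medium jar make up the back row from left to right. In front are the weight, small jar and cork block. The side tray and warmer ring are both clear. The fits match the tray grid, so I'll fit the ring and compute the first move.

```bash
cat >> h.py <<'E'
from scipy.spatial.transform import Rotation as Ro
YAW=np.radians(4.7)
def go(*targets):
    "shift in tool axes (mm) from the measured pose to each world TCP target, and turn to yaw"
    o=bot.observe(); R=Ro.from_quat(o["ee_rot"])
    D=Ro.from_matrix(np.array([[-np.cos(YAW),-np.sin(YAW),0],[-np.sin(YAW),np.cos(YAW),0],[0,0,-1]]))
    print("t",o["time"],"pos",np.round(o["eef_pos"],4),"w",round(o["grip_width"],4),"F",np.round(o["force"],1),"turn",np.round((R.inv()*D).as_rotvec(True),2))
    for t in targets: print(t,np.round(R.inv().apply(np.array(t)-o["eef_pos"])*1000,1))
E
python3 - <<'E'
from h import *
C=cloud("top",np.load("top0d.npy"))
print(circ(C,(.497,.298),.052,.0585,.07))
q=C[(np.hypot(C[...,0]-.497,C[...,1]-.298)<.055)&(C[...,2]>.0585)]
A=np.c_[q[:,:2],np.ones(len(q))];s=np.linalg.lstsq(A,(q[:,:2]**2).sum(1),rcond=None)[0];print("ring LSQ",s[:2]/2)
m=np.array(cv2.imread("pics/top0.png"))[240:340,85:190]
g=cv2.inRange(m,(105,105,105),(255,255,255));cs,_=cv2.findContours(g,0,1)
for c in cs:
    if cv2.contourArea(c)>1000 and cv2.contourArea(c)<5000:
        e=cv2.fitEllipse(c);print(e,ray("top",np.array(e[0])+(85,240),.056))
go((.523,-.032,.24),(.523,-.032,.10))
E
```

```text
[4.973e-01 2.998e-01 4.740e-02 4.967e-01 2.998e-01 6.280e-02 5.910e+02]
ring LSQ [0.49764446 0.29900363]
((50.5636100769043, 48.85987854003906), (43.98759460449219, 49.519859313964844), 21.167190551757812) [[0.49835038 0.29661864 0.056     ]]
((18.616416931152344, 42.50579833984375), (48.10822296142578, 102.15113830566406), 6.308375358581543) [[0.51056131 0.35095338 0.056     ]]
t 0.1 pos [0.2445 0.6017 0.2216] w 0.087 F [-0.1 -0.2 -0.4] turn [-1.00e-01 -2.00e-02 -2.68e+01]
(0.523, -0.032, 0.24) [-496.5 -482.4  -17.5]
(0.523, -0.032, 0.1) [-496.5 -482.1  122.5]
```

>>> {"op": "carry_out", "data": {"commands": [-20,-19,-20,0,0,-2,-55,-53,-20,0,0,-5,-90,-87,-20,0,0,-9,-125,-121,-20,0,0,-12,-160,-155,-20,0,0,-15,-195,-189,-20,0,0,-18,-230,-223,-20,0,0,-21,-265,-257,-20,0,0,-24,-300,-291,-20,0,0,-26.8,-335,-325,-20,0,0,-26.8,-370,-359,-20,0,0,-26.8,-405,-393,-20,0,0,-26.8,-440,-427,-20,0,0,-26.8,-470,-456,-20,0,0,-26.8,-490,-476,-20,0,0,-26.8,-496,-482,-20,0,0,-26.8,-496,-482,-20,0,0,-26.8,-496,-482,-20,0,0,-26.8], "hand": 1}}

```text
time: 1.9
eef_pos: [0.5224, -0.0292, 0.2422]
ee_rot: [-0.042, 0.999, 0.0, -0.0]
force: [0.9, -0.1, 0.0]
grip_width: 0.0872
gripper_force: 0.0
```

Run:
```python
from h import *
go((.523,-.032,.24),(.523,-.032,.088))
p,d=bot.camera("top"); cv2.imwrite("pics/t1.png",cv2.resize(p[140:340,240:440,::-1],None,fx=3,fy=3))
```

```text
t 1.9 pos [ 0.5224 -0.0292  0.2422] w 0.0872 F [ 0.9 -0.1  0. ] turn [ 0.06 -0.05  0.1 ]
(0.523, -0.032, 0.24) [-0.4 -2.8  2.2]
(0.523, -0.032, 0.088) [ -0.5  -2.9 154.2]
```

View pics/t1.png

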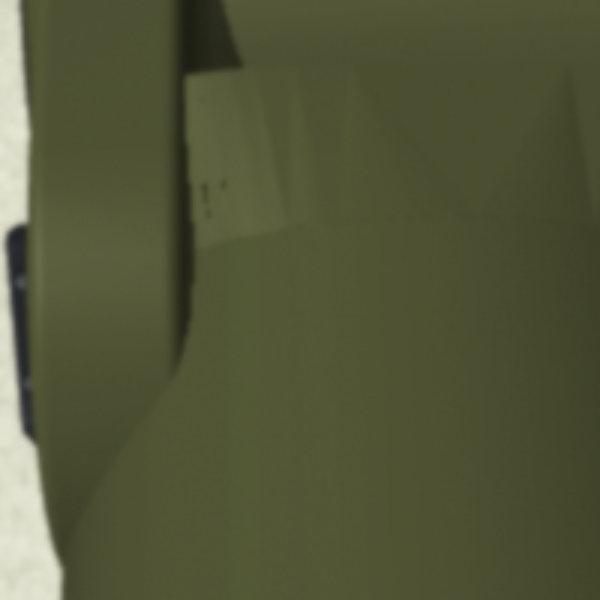

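The arm hides the tray from the top camera, so I'll rely on the measured positions. Descending on the small jar.

>>> {"op": "carry_out", "data": {"commands": [0,-3,15,0,0,0,0,-3,45,0,0,0,0,-3,75,0,0,0,0,-3,100,0,0,0,0,-3,120,0,0,0,0,-3,135,0,0,0,0,-3,148,0,0,0,0,-3,158,0,0,0,0,-3,158,0,0,0]}}

```text
time: 2.85
eef_pos: [0.5219, -0.0336, 0.083]
ee_rot: [-0.041, 0.999, -0.0, -0.001]
force: [-0.2, 0.0, -0.8]
grip_width: 0.0868
gripper_force: 0.0
```

>>> {"op": "carry_out", "data": {"commands": [0,0,0,0,0,0,0,0,0,0,0,0,0,0,0,0,0,0,0,0,0,0,0,0,0,0,0,0,0,0,0,0,0,0,0,0,0,0,0,0,0,0,0,0,0,0,0,0], "hand": 0}}

```text
time: 3.65
eef_pos: [0.5231, -0.0339, 0.0846]
ee_rot: [-0.041, 0.999, 0.0, 0.0]
force: [-0.2, 0.3, -0.6]
grip_width: 0.0322
gripper_force: 29.9
```

Run:
```python
from h import *
z=bot.observe()["eef_pos"][2]
go((.4811,-.311,z+.16),(.4811,-.311,z-.009))
```

```text
t 3.65 pos [ 0.5231 -0.0339  0.0846] w 0.0322 F [-0.2  0.3 -0.6] turn [ 0.01  0.   -0.  ]
(0.4811, -0.311, np.float64(0.24456181473560207)) [  64.5 -272.7 -160. ]
(0.4811, -0.311, np.float64(0.07556181473560206)) [  64.5 -272.7    9. ]
```

>>> {"op": "carry_out", "data": {"commands": [0,0,-10,0,0,0,0,0,-30,0,0,0,0,0,-60,0,0,0,0,0,-90,0,0,0,2,-5,-120,0,0,0,5,-20,-145,0,0,0,11,-45,-160,0,0,0,18,-75,-160,0,0,0,25,-105,-160,0,0,0,32,-135,-160,0,0,0,39,-165,-160,0,0,0,46,-195,-160,0,0,0,53,-225,-160,0,0,0,59,-250,-160,0,0,0,63,-265,-160,0,0,0,64,-271,-160,0,0,0,64.5,-273,-160,0,0,0,64.5,-273,-160,0,0,0]}}

```text
time: 5.45
eef_pos: [0.4814, -0.3105, 0.2446]
ee_rot: [-0.041, 0.999, 0.0, 0.0]
force: [0.2, 1.3, -1.9]
grip_width: 0.0322
gripper_force: 29.9
```

Run:
```python
from h import *
go((.4811,-.311,.0756))
```

```text
t 5.45 pos [ 0.4814 -0.3105  0.2446] w 0.0322 F [ 0.2  1.3 -1.9] turn [0.04 0.01 0.05]
(0.4811, -0.311, 0.0756) [  0.4  -0.6 169. ]
```

>>> {"op": "carry_out", "data": {"commands": [0,0,10,0,0,0,0,0,30,0,0,0,0,0,60,0,0,0,0,0,90,0,0,0,0,0,115,0,0,0,0,0,135,0,0,0,0,0,150,0,0,0,0,0,159,0,0,0,0,0,164,0,0,0,0,0,167,0,0,0,0,0,168,0,0,0,0,0,168.5,0,0,0,0,0,168.5,0,0,0]}}

```text
time: 6.75
eef_pos: [0.4815, -0.3116, 0.0766]
ee_rot: [-0.041, 0.999, -0.0, 0.001]
force: [-0.6, 0.4, -1.9]
grip_width: 0.0321
gripper_force: 29.9
```

>>> {"op": "carry_out", "data": {"commands": [0,0,0,0,0,0,0,0,0,0,0,0,0,0,0,0,0,0,0,0,0,0,0,0,0,0,0,0,0,0,0,0,0,0,0,0,0,0,-10,0,0,0,0,0,-30,0,0,0,0,0,-60,0,0,0,0,0,-95,0,0,0,0,0,-130,0,0,0,0,0,-155,0,0,0,0,0,-165,0,0,0,0,0,-165,0,0,0], "hand": 1}}

```text
time: 8.15
eef_pos: [0.4817, -0.3118, 0.2426]
ee_rot: [-0.041, 0.999, -0.0, 0.001]
force: [-0.4, -0.2, -0.1]
grip_width: 0.0869
gripper_force: 0.0
```

Run:
```python
from h import *
go((.606,-.103,.24),(.606,-.103,.085))
p,d=bot.camera("top"); cv2.imwrite("pics/t2.png",p[:,:,::-1])
p,d=bot.camera("side"); cv2.imwrite("pics/s2.png",p[:,:,::-1])
```

```text
t 8.15 pos [ 0.4817 -0.3118  0.2426] w 0.0869 F [-0.4 -0.2 -0.1] turn [-0.06  0.16 -0.01]
(0.606, -0.103, 0.24) [-140.9  198.     2.7]
(0.606, -0.103, 0.085) [-140.5  198.1  157.7]
```

View pics/s2.png

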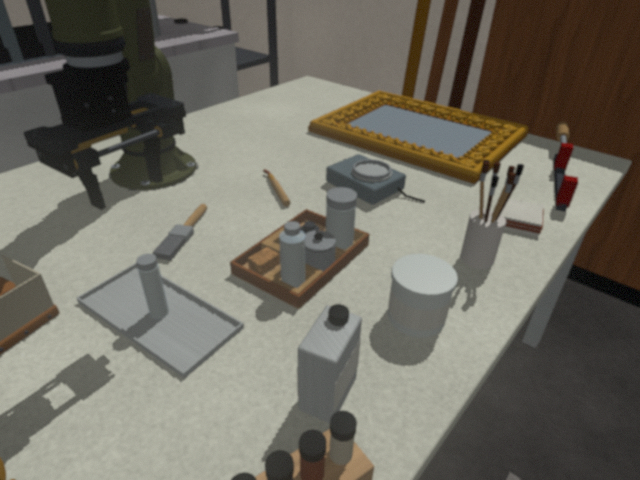

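The small jar stands on the tray at (152,290), so I'll take the medium jar next.

>>> {"op": "carry_out", "data": {"commands": [-8,11,0,0,0,0,-28,40,0,0,0,0,-52,74,2,0,0,0,-76,108,2,0,0,0,-100,141,2,0,0,0,-122,172,2,0,0,0,-136,191,2,0,0,0,-140.5,198,4,0,0,0,-140.5,198,15,0,0,0,-140.5,198,45,0,0,0,-140.5,198,75,0,0,0,-140.5,198,100,0,0,0,-140.5,198,120,0,0,0,-140.5,198,135,0,0,0,-140.5,198,148,0,0,0,-140.5,198,157,0,0,0,-140.5,198,157,0,0,0]}}

```text
time: 9.95
eef_pos: [0.6041, -0.1027, 0.0829]
ee_rot: [-0.041, 0.999, 0.0, -0.001]
force: [-0.8, -0.1, -0.0]
grip_width: 0.087
gripper_force: 0.0
```

>>> {"op": "carry_out", "data": {"commands": [0,0,0,0,0,0,0,0,0,0,0,0,0,0,0,0,0,0,0,0,0,0,0,0,0,0,0,0,0,0,0,0,0,0,0,0,0,0,0,0,0,0], "hand": 0}}

```text
time: 10.65
eef_pos: [0.6051, -0.1029, 0.0843]
ee_rot: [-0.041, 0.999, -0.0, 0.0]
force: [-0.2, -1.5, 0.3]
grip_width: 0.0452
gripper_force: 29.9
```

Run:
```python
from h import *
z=bot.observe()["eef_pos"][2]
go((.5708,-.3035,z+.16),(.5708,-.3035,z-.009))
```

```text
t 10.65 pos [ 0.6051 -0.1029  0.0843] w 0.0452 F [-0.2 -1.5  0.3] turn [-0.03  0.03 -0.02]
(0.5708, -0.3035, np.float64(0.24428894889283195)) [  50.5 -197.2 -159.9]
(0.5708, -0.3035, np.float64(0.07528894889283196)) [  50.6 -197.1    9.1]
```

>>> {"op": "carry_out", "data": {"commands": [0,0,-10,0,0,0,0,0,-30,0,0,0,0,0,-60,0,0,0,0,0,-90,0,0,0,2,-5,-120,0,0,0,5,-20,-145,0,0,0,12,-45,-155,0,0,0,19,-75,-155,0,0,0,27,-105,-155,0,0,0,35,-135,-155,0,0,0,42,-163,-155,0,0,0,47,-183,-155,0,0,0,50,-194,-150,0,0,0,50.5,-197,-140,0,0,0,50.5,-197,-120,0,0,0,50.5,-197,-95,0,0,0,50.5,-197,-70,0,0,0,50.5,-197,-50,0,0,0,50.5,-197,-35,0,0,0,50.5,-197,-30,0,0,0]}}

```text
time: 12.65
eef_pos: [0.5701, -0.3006, 0.1114]
ee_rot: [-0.042, 0.999, 0.001, -0.002]
force: [0.1, 0.4, -4.1]
grip_width: 0.0455
gripper_force: 29.9
```

Run:
```python
from h import *
go((.5708,-.3035,.0753))
```

```text
t 12.65 pos [ 0.5701 -0.3006  0.1114] w 0.0455 F [ 0.1  0.4 -4.1] turn [ 0.15 -0.18  0.1 ]
(0.5708, -0.3035, 0.0753) [-0.6 -3.  36.1]
```

>>> {"op": "carry_out", "data": {"commands": [0,0,8,0,0,0,0,0,18,0,0,0,0,0,26,0,0,0,0,0,32,0,0,0,0,0,36,0,0,0,0,0,38,0,0,0,0,0,38.5,0,0,0,0,0,38.5,0,0,0,0,0,38.5,0,0,0]}}

```text
time: 13.55
eef_pos: [0.571, -0.3031, 0.076]
ee_rot: [-0.041, 0.999, -0.0, 0.0]
force: [0.4, -1.2, -3.7]
grip_width: 0.0453
gripper_force: 29.9
```

>>> {"op": "carry_out", "data": {"commands": [0,0,0,0,0,0,0,0,0,0,0,0,0,0,0,0,0,0,0,0,0,0,0,0,0,0,0,0,0,0,0,0,0,0,0,0,0,0,-10,0,0,0,0,0,-30,0,0,0,0,0,-60,0,0,0,0,0,-95,0,0,0,0,0,-130,0,0,0,0,0,-155,0,0,0,0,0,-165,0,0,0,0,0,-165,0,0,0], "hand": 1}}

```text
time: 14.95
eef_pos: [0.5713, -0.3035, 0.2423]
ee_rot: [-0.041, 0.999, -0.001, 0.001]
force: [0.0, -0.8, -0.1]
grip_width: 0.0869
gripper_force: 0.0
```

Run:
```python
from h import *
go((.592,.052,.24),(.592,.052,.084))
```

```text
t 14.95 pos [ 0.5713 -0.3035  0.2423] w 0.0869 F [ 0.  -0.8 -0.1] turn [-0.07  0.16 -0.01]
(0.592, 0.052, 0.24) [-49.7 352.7   2. ]
(0.592, 0.052, 0.084) [-49.2 352.9 158. ]
```

>>> {"op": "carry_out", "data": {"commands": [-2,12,0,0,0,0,-6,40,0,0,0,0,-11,78,0,0,0,0,-17,118,0,0,0,0,-22,158,0,0,0,0,-28,198,0,0,0,0,-33,238,0,0,0,0,-39,278,0,0,0,0,-44,313,0,0,0,0,-48,338,0,0,0,0,-49,350,0,0,0,0,-49.5,353,5,0,0,0,-49.5,353,20,0,0,0,-49.5,353,50,0,0,0,-49.5,353,80,0,0,0,-49.5,353,105,0,0,0,-49.5,353,125,0,0,0,-49.5,353,135,0,0,0,-49.5,353,138,0,0,0,-49.5,353,138,0,0,0]}}

```text
time: 16.95
eef_pos: [0.5911, 0.0519, 0.1025]
ee_rot: [-0.04, 0.999, -0.0, -0.0]
force: [0.2, -1.1, -0.0]
grip_width: 0.0868
gripper_force: 0.0
```

>>> {"op": "carry_out", "data": {"commands": [0,0,5,0,0,0,0,0,12,0,0,0,0,0,18,0,0,0,0,0,20,0,0,0,0,0,20,0,0,0]}}

```text
time: 17.45
eef_pos: [0.5908, 0.053, 0.0821]
ee_rot: [-0.041, 0.999, -0.0, -0.0]
force: [-0.4, -0.0, 0.7]
grip_width: 0.0873
gripper_force: 0.0
```

>>> {"op": "carry_out", "data": {"commands": [0,0,0,0,0,0,0,0,0,0,0,0,0,0,0,0,0,0,0,0,0,0,0,0,0,0,0,0,0,0,0,0,0,0,0,0,0,0,0,0,0,0], "hand": 0}}

```text
time: 18.15
eef_pos: [0.5913, 0.0526, 0.0827]
ee_rot: [-0.041, 0.999, -0.0, 0.0]
force: [-0.6, -0.4, 0.6]
grip_width: 0.0595
gripper_force: 30.0
```

Run:
```python
from h import *
z=bot.observe()["eef_pos"][2]
go((.3914,-.3185,z+.16),(.3914,-.3185,z-.009))
```

```text
t 18.15 pos [0.5913 0.0526 0.0827] w 0.0595 F [-0.6 -0.4  0.6] turn [-0.01  0.02 -0.02]
(0.3914, -0.3185, np.float64(0.24272619402363294)) [ 229.5 -353.6 -160. ]
(0.3914, -0.3185, np.float64(0.07372619402363295)) [ 229.6 -353.6    9. ]
```

>>> {"op": "carry_out", "data": {"commands": [0,0,-10,0,0,0,0,0,-30,0,0,0,0,0,-60,0,0,0,0,0,-90,0,0,0,3,-5,-120,0,0,0,13,-20,-145,0,0,0,29,-45,-160,0,0,0,48,-74,-160,0,0,0,68,-104,-160,0,0,0,88,-135,-160,0,0,0,108,-166,-160,0,0,0,128,-197,-160,0,0,0,148,-228,-160,0,0,0,168,-259,-160,0,0,0,188,-290,-160,0,0,0,206,-318,-160,0,0,0,219,-338,-160,0,0,0,227,-350,-160,0,0,0,229.5,-353.5,-155,0,0,0,229.5,-353.5,-145,0,0,0]}}

```text
time: 20.15
eef_pos: [0.3914, -0.3183, 0.2274]
ee_rot: [-0.04, 0.999, 0.0, 0.001]
force: [0.7, 0.3, -4.8]
grip_width: 0.0597
gripper_force: 30.0
```

>>> {"op": "carry_out", "data": {"commands": [0,0,20,0,0,0,0,0,45,0,0,0,0,0,70,0,0,0,0,0,92,0,0,0,0,0,110,0,0,0,0,0,123,0,0,0,0,0,132,0,0,0,0,0,138,0,0,0,0,0,141,0,0,0,0,0,141,0,0,0,0,0,141,0,0,0]}}

```text
time: 21.25
eef_pos: [0.3918, -0.3185, 0.0871]
ee_rot: [-0.041, 0.999, -0.0, 0.001]
force: [-0.1, 0.3, -3.9]
grip_width: 0.0598
gripper_force: 30.0
```

Run:
```python
from h import *
go((.3914,-.3185,.0737))
```

```text
t 21.25 pos [ 0.3918 -0.3185  0.0871] w 0.0598 F [-0.1  0.3 -3.9] turn [-0.02  0.06 -0.01]
(0.3914, -0.3185, 0.0737) [ 0.4  0.  13.4]
```

>>> {"op": "carry_out", "data": {"commands": [0,0,5,0,0,0,0,0,9,0,0,0,0,0,11.5,0,0,0,0,0,12.5,0,0,0,0,0,12.5,0,0,0,0,0,12.5,0,0,0]}}

```text
time: 21.85
eef_pos: [0.3914, -0.3183, 0.0741]
ee_rot: [-0.041, 0.999, -0.0, 0.0]
force: [0.0, -0.0, -4.1]
grip_width: 0.0597
gripper_force: 30.0
```

>>> {"op": "carry_out", "data": {"commands": [0,0,0,0,0,0,0,0,0,0,0,0,0,0,0,0,0,0,0,0,0,0,0,0,0,0,0,0,0,0,0,0,0,0,0,0,0,0,-10,0,0,0,0,0,-30,0,0,0,0,0,-60,0,0,0,0,0,-95,0,0,0,0,0,-130,0,0,0,0,0,-155,0,0,0,0,0,-165,0,0,0,0,0,-165,0,0,0], "hand": 1}}

```text
time: 23.25
eef_pos: [0.392, -0.3187, 0.2403]
ee_rot: [-0.041, 0.999, -0.0, 0.001]
force: [0.8, -0.6, -0.6]
grip_width: 0.0872
gripper_force: 0.0
```

Run:
```python
from h import *
p,d=bot.camera("top"); cv2.imwrite("pics/t3.png",p[:,:,::-1])
p,d=bot.camera("side"); cv2.imwrite("pics/s3.png",p[:,:,::-1])
C=cloud("top",d)
print("pot",circ(C,(.601,-.026),.045,.058,.078))
go((.601,-.026,.20),(.601,-.026,.036))
```

```text
pot [ 0.  0.  0. nan nan nan  0.]
t 23.35 pos [ 0.3909 -0.3178  0.238 ] w 0.087 F [-0.2 -0.  -0.1] turn [ 0.05 -0.07 -0.  ]
(0.601, -0.026, 0.2) [-233.4  273.6   38. ]
(0.601, -0.026, 0.036) [-233.6  273.4  202. ]h.py:17: RuntimeWarning: Mean of empty slice.
  return np.round([*c,rad,*q.mean(0),len(q)],4)
  ret = um.true_divide(
```

View pics/s3.png

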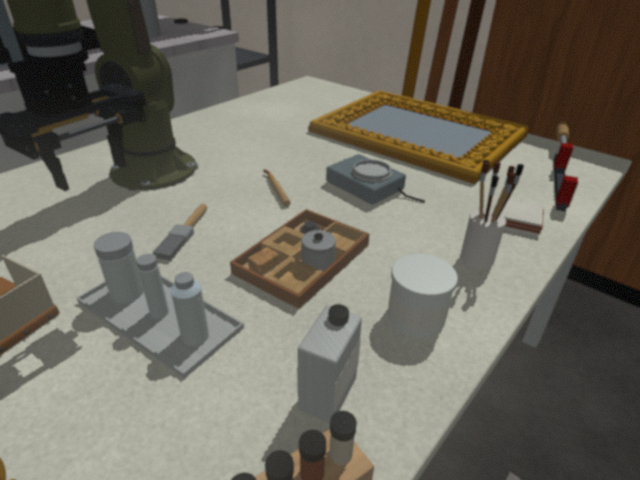

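View pics/t3.png

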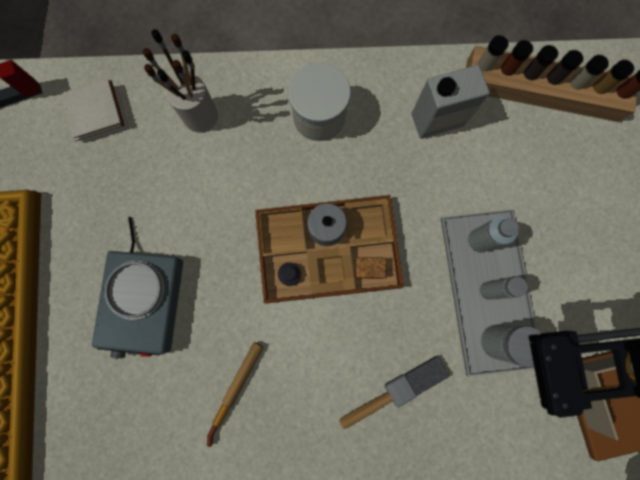

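All three jars stand on the side tray, at (508,232), (515,288) and (520,345), with the pot still at (327,222). Next I'll fetch the pot.

>>> {"op": "carry_out", "data": {"commands": [-10,12,0,0,0,0,-30,36,0,0,0,0,-56,66,0,0,0,0,-82,96,0,0,0,0,-108,126,0,0,0,0,-134,157,0,0,0,0,-160,187,0,0,0,0,-186,217,0,0,0,0,-210,246,0,0,0,0,-226,265,0,0,0,0,-232,273,5,0,0,0,-233.5,273.5,20,0,0,0,-233.5,273.5,50,0,0,0,-233.5,273.5,80,0,0,0,-233.5,273.5,105,0,0,0,-233.5,273.5,120,0,0,0,-233.5,273.5,125,0,0,0,-233.5,273.5,125,0,0,0]}}

```text
time: 25.15
eef_pos: [0.6011, -0.0275, 0.1136]
ee_rot: [-0.04, 0.999, -0.0, -0.001]
force: [0.2, 0.4, 0.4]
grip_width: 0.0871
gripper_force: 0.0
```

Run:
```python
from h import *
p,d=bot.camera("side"); cv2.imwrite("pics/s4.png",cv2.resize(p[140:320,200:420,::-1],None,fx=3,fy=3))
go((.601,-.026,.037))
```

```text
t 25.2 pos [ 0.6019 -0.0273  0.1146] w 0.087 F [0.4 0.7 0.6] turn [-0.01  0.04 -0.06]
(0.601, -0.026, 0.037) [ 0.8  1.4 77.6]
```

View pics/s4.png

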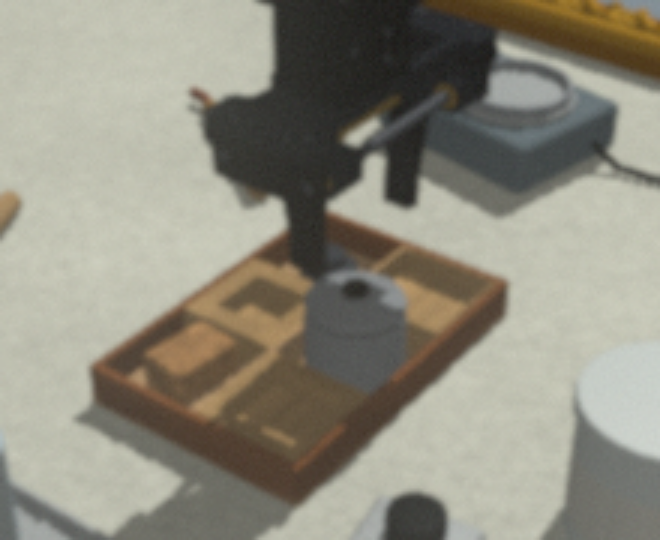

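The gripper straddles the pot at (355,320) and the fingers are well clear of it. I'll descend and grip.

>>> {"op": "carry_out", "data": {"commands": [0,1,12,0,0,0,0,1,32,0,0,0,0,1,50,0,0,0,0,1,64,0,0,0,0,1,73,0,0,0,0,1,77,0,0,0,0,1,77,0,0,0]}}

```text
time: 25.9
eef_pos: [0.6016, -0.0255, 0.0369]
ee_rot: [-0.041, 0.999, -0.0, -0.0]
force: [0.6, 0.5, -0.9]
grip_width: 0.0869
gripper_force: 0.0
```

>>> {"op": "carry_out", "data": {"commands": [0,0,0,0,0,0,0,0,0,0,0,0,0,0,0,0,0,0,0,0,0,0,0,0,0,0,0,0,0,0,0,0,0,0,0,0], "hand": 0}}

```text
time: 26.5
eef_pos: [0.6021, -0.0259, 0.0376]
ee_rot: [-0.041, 0.999, -0.0, 0.001]
force: [-0.7, -2.0, 3.3]
grip_width: 0.0648
gripper_force: 30.0
```

Run:
```python
from h import *
z=bot.observe()["eef_pos"][2]
go((.4975,.2995,z+.12),(.4975,.2995,z+.048))
```

```text
t 26.5 pos [ 0.6021 -0.0259  0.0376] w 0.0648 F [-0.7 -2.   3.3] turn [-0.02  0.06 -0.01]
(0.4975, 0.2995, np.float64(0.1576375839641887)) [  77.5  332.8 -120.2]
(0.4975, 0.2995, np.float64(0.08563758396418869)) [ 77.6 332.9 -48.2]
```

>>> {"op": "carry_out", "data": {"commands": [0,0,-10,0,0,0,0,0,-30,0,0,0,0,0,-60,0,0,0,0,0,-90,0,0,0,3,12,-112,0,0,0,8,35,-120,0,0,0,15,65,-120,0,0,0,23,100,-120,0,0,0,31,135,-120,0,0,0,39,170,-120,0,0,0,47,205,-120,0,0,0,55,240,-120,0,0,0,63,272,-120,0,0,0,69,300,-120,0,0,0,74,320,-120,0,0,0,76,330,-120,0,0,0,76.5,333,-118,0,0,0,76.5,333,-110,0,0,0,76.5,333,-95,0,0,0,76.5,333,-90,0,0,0]}}

```text
time: 28.5
eef_pos: [0.4974, 0.2978, 0.1245]
ee_rot: [-0.04, 0.999, -0.001, -0.001]
force: [-0.7, -0.4, -2.9]
grip_width: 0.0655
gripper_force: 30.0
```

Run:
```python
from h import *
p,d=bot.camera("side"); cv2.imwrite("pics/s5.png",cv2.resize(p[110:230,290:450,::-1],None,fx=4,fy=4))
go((.4985,.2995,.0856))
```

```text
t 28.55 pos [0.4972 0.2979 0.1243] w 0.0652 F [-0.3 -0.4 -3.5] turn [-0.16 -0.2  -0.11]
(0.4985, 0.2995, 0.0856) [-1.6  1.6 38.6]
```

View pics/s5.png

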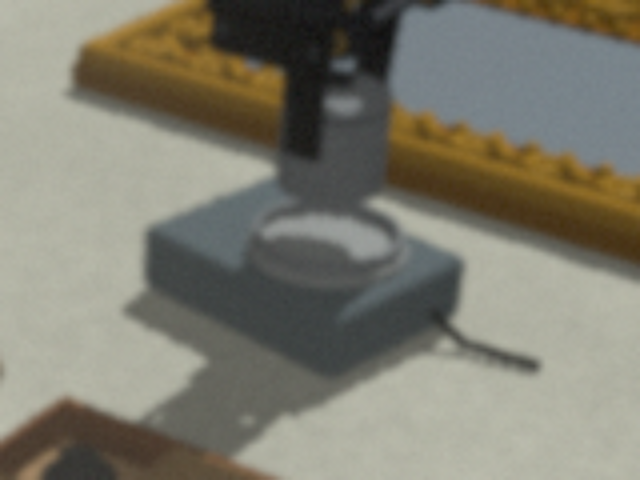

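The pot hangs over the ring, with its bottom at (333,195) and the ring at (328,245). I'll lower it.

>>> {"op": "carry_out", "data": {"commands": [0,0,6,0,0,0,-0.5,0.5,16,0,0,0,-0.5,0.5,25,0,0,0,-0.5,0.5,32,0,0,0,-0.5,0.5,37,0,0,0,-0.5,0.5,40,0,0,0,-0.5,0.5,41,0,0,0,-0.5,0.5,41,0,0,0,-0.5,0.5,41,0,0,0]}}

```text
time: 29.45
eef_pos: [0.4989, 0.3008, 0.0865]
ee_rot: [-0.041, 0.999, 0.0, 0.0]
force: [0.3, 0.1, -1.9]
grip_width: 0.0652
gripper_force: 30.0
```

>>> {"op": "carry_out", "data": {"commands": [0,0,0,0,0,0,0,0,0,0,0,0,0,0,0,0,0,0,0,0,0,0,0,0,0,0,0,0,0,0,0,0,0,0,0,0,0,0,-8,0,0,0,0,0,-25,0,0,0,0,0,-55,0,0,0,0,0,-85,0,0,0,0,0,-120,0,0,0,0,0,-145,0,0,0,0,0,-155,0,0,0,0,0,-155,0,0,0], "hand": 1}}

```text
time: 30.85
eef_pos: [0.4993, 0.301, 0.2427]
ee_rot: [-0.041, 0.999, 0.001, 0.001]
force: [0.7, 0.3, -0.9]
grip_width: 0.0872
gripper_force: 0.0
```

Run:
```python
from h import *
go((.3914,-.3185,.24))
```

```text
t 30.85 pos [0.4993 0.301  0.2427] w 0.0872 F [ 0.7  0.3 -0.9] turn [ 0.11  0.14 -0.  ]
(0.3914, -0.3185, 0.24) [ 158.2 -608.6    1.2]
```

Now to the medium jar, which gives a path well within reach.

>>> {"op": "carry_out", "data": {"commands": [0,-15,0,0,0,0,-2,-45,0,0,0,0,-3,-82,0,0,0,0,-5,-122,0,0,0,0,-6,-162,0,0,0,0,-8,-202,0,0,0,0,-9,-242,0,0,0,0,-10,-282,0,0,0,0,-12,-322,0,0,0,0,-13,-362,0,0,0,0,-15,-402,0,0,0,0,-16,-442,0,0,0,0,-18,-482,0,0,0,0,-19,-522,0,0,0,0,-20,-560,0,0,0,0,-21,-588,0,0,0,0,-22,-602,0,0,0,0,-22,-608,0,0,0,0,-22,-608,0,0,0,0,-22,-608,0,0,0,0]}}

```text
time: 32.85
eef_pos: [0.5699, -0.3025, 0.2403]
ee_rot: [-0.041, 0.999, 0.001, -0.001]
force: [0.0, 0.5, 0.6]
grip_width: 0.087
gripper_force: 0.0
```

Run:
```python
from h import *
p,d=bot.camera("top"); cv2.imwrite("pics/t6.png",cv2.resize(p[240:365,85:190,::-1],None,fx=4,fy=4,interpolation=cv2.INTER_CUBIC))
C=cloud("top",d); print("pot",circ(C,(.4985,.30),.045,.105,.13))
go((.571,-.3033,.24),(.571,-.3033,.076))
```

```text
pot [4.974e-01 3.004e-01 3.350e-02 4.971e-01 2.990e-01 1.150e-01 1.455e+03]
t 32.9 pos [ 0.5703 -0.3021  0.2406] w 0.0871 F [-0.  -0.3 -0. ] turn [ 0.08 -0.02  0.08]
(0.571, -0.3033, 0.24) [-0.6 -1.2  0.6]
(0.571, -0.3033, 0.076) [ -0.7  -1.5 164.6]
```

View pics/t6.png

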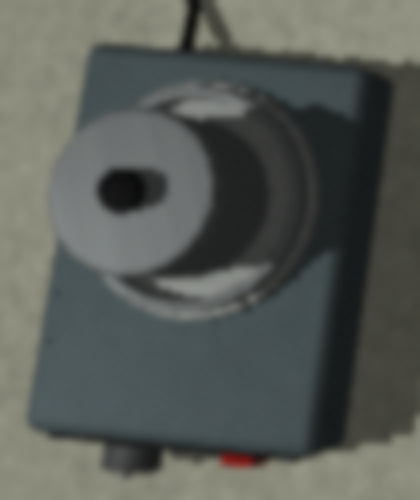

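The pot stands inside the ring: lid centre at (.497,.300), lid height 0.115 m, which means it is seated. Picking up the medium jar.

>>> {"op": "carry_out", "data": {"commands": [0,0,15,0,0,0,0,-0.5,45,0,0,0,0,-0.5,75,0,0,0,0,-0.5,100,0,0,0,0,-0.5,122,0,0,0,0,-0.5,140,0,0,0,0,-0.5,154,0,0,0,0,-0.5,163,0,0,0,0,-0.5,163,0,0,0,0,-0.5,163,0,0,0]}}

```text
time: 33.9
eef_pos: [0.5707, -0.3043, 0.0787]
ee_rot: [-0.041, 0.999, -0.0, 0.0]
force: [0.3, 0.1, 1.4]
grip_width: 0.0871
gripper_force: 0.0
```

>>> {"op": "carry_out", "data": {"commands": [0,0,0,0,0,0,0,0,0,0,0,0,0,0,0,0,0,0,0,0,0,0,0,0,0,0,0,0,0,0,0,0,0,0,0,0,0,0,0,0,0,0], "hand": 0}}

```text
time: 34.6
eef_pos: [0.5703, -0.3041, 0.0781]
ee_rot: [-0.041, 0.999, -0.0, 0.0]
force: [-0.6, -0.5, -0.6]
grip_width: 0.0454
gripper_force: 30.0
```

Run:
```python
from h import *
z=bot.observe()["eef_pos"][2]
go((.6058,-.1028,z+.16),(.6058,-.1028,z+.009))
```

```text
t 34.6 pos [ 0.5703 -0.3041  0.0781] w 0.0454 F [-0.6 -0.5 -0.6] turn [-0.    0.   -0.01]
(0.6058, -0.1028, np.float64(0.23805718106964469)) [ -51.8  197.7 -160. ]
(0.6058, -0.1028, np.float64(0.08705718106964468)) [-51.8 197.7  -9. ]
```

>>> {"op": "carry_out", "data": {"commands": [0,0,-10,0,0,0,0,0,-30,0,0,0,0,0,-60,0,0,0,0,0,-90,0,0,0,-2,5,-120,0,0,0,-5,20,-145,0,0,0,-12,45,-155,0,0,0,-19,75,-155,0,0,0,-27,105,-155,0,0,0,-35,135,-155,0,0,0,-42,163,-155,0,0,0,-48,184,-155,0,0,0,-51,195,-150,0,0,0,-52,198,-140,0,0,0,-52,198,-120,0,0,0,-52,198,-95,0,0,0,-52,198,-70,0,0,0,-52,198,-55,0,0,0,-52,198,-50,0,0,0,-52,198,-50,0,0,0]}}

```text
time: 36.6
eef_pos: [0.6054, -0.1033, 0.1275]
ee_rot: [-0.04, 0.999, -0.0, -0.001]
force: [-0.4, -1.4, -3.0]
grip_width: 0.0454
gripper_force: 30.0
```

Run:
```python
from h import *
go((.6058,-.1028,.0871))
```

```text
t 36.6 pos [ 0.6054 -0.1033  0.1275] w 0.0454 F [-0.4 -1.4 -3. ] turn [-0.03 -0.07 -0.07]
(0.6058, -0.1028, 0.0871) [-0.5  0.5 40.4]
```

>>> {"op": "carry_out", "data": {"commands": [0,0,6,0,0,0,0,0,15,0,0,0,0,0,23,0,0,0,0,0,30,0,0,0,0,0,35,0,0,0,0,0,38,0,0,0,0,0,40,0,0,0,0,0,40.5,0,0,0,0,0,40.5,0,0,0]}}

```text
time: 37.5
eef_pos: [0.6061, -0.1024, 0.0877]
ee_rot: [-0.041, 0.999, -0.0, 0.0]
force: [-0.4, -1.6, -4.3]
grip_width: 0.0457
gripper_force: 30.0
```

>>> {"op": "carry_out", "data": {"commands": [0,0,0,0,0,0,0,0,0,0,0,0,0,0,0,0,0,0,0,0,0,0,0,0,0,0,0,0,0,0,0,0,0,0,0,0,0,0,-10,0,0,0,0,0,-30,0,0,0,0,0,-60,0,0,0,0,0,-95,0,0,0,0,0,-130,0,0,0,0,0,-150,0,0,0,0,0,-155,0,0,0,0,0,-155,0,0,0], "hand": 1}}

```text
time: 38.9
eef_pos: [0.6062, -0.1025, 0.2433]
ee_rot: [-0.041, 0.999, 0.0, 0.001]
force: [0.2, 1.5, -0.7]
grip_width: 0.0874
gripper_force: 0.0
```

Run:
```python
from h import *
go((.3915,-.3185,.24),(.3915,-.3185,.074))
```

```text
t 38.9 pos [ 0.6062 -0.1025  0.2433] w 0.0874 F [ 0.2  1.5 -0.7] turn [ 0.01  0.09 -0.  ]
(0.3915, -0.3185, 0.24) [ 231.7 -197.7    2.9]
(0.3915, -0.3185, 0.074) [ 232.  -197.7  168.9]
```

>>> {"op": "carry_out", "data": {"commands": [12,-10,0,0,0,0,35,-30,0,0,0,0,64,-55,0,0,0,0,94,-80,0,0,0,0,124,-106,0,0,0,0,154,-131,0,0,0,0,184,-157,0,0,0,0,210,-179,0,0,0,0,226,-193,0,0,0,0,231,-197,3,0,0,0,232,-198,15,0,0,0,232,-198,40,0,0,0,232,-198,70,0,0,0,232,-198,98,0,0,0,232,-198,122,0,0,0,232,-198,142,0,0,0,232,-198,156,0,0,0,232,-198,164,0,0,0,232,-198,167,0,0,0,232,-198,167,0,0,0]}}

```text
time: 40.9
eef_pos: [0.3911, -0.3187, 0.0755]
ee_rot: [-0.041, 0.999, -0.0, -0.0]
force: [-0.4, -0.5, 0.0]
grip_width: 0.0871
gripper_force: 0.0
```

>>> {"op": "carry_out", "data": {"commands": [0,0,0,0,0,0,0,0,0,0,0,0,0,0,0,0,0,0,0,0,0,0,0,0,0,0,0,0,0,0,0,0,0,0,0,0,0,0,0,0,0,0], "hand": 0}}

```text
time: 41.6
eef_pos: [0.3912, -0.3187, 0.0758]
ee_rot: [-0.041, 0.999, 0.0, 0.0]
force: [-0.1, 1.2, 4.5]
grip_width: 0.0594
gripper_force: 30.0
```

Run:
```python
from h import *
z=bot.observe()["eef_pos"][2]
go((.593,.052,z+.16),(.593,.052,z+.009))
```

```text
t 41.6 pos [ 0.3912 -0.3187  0.0758] w 0.0594 F [-0.1  1.2  4.5] turn [0.01 0.03 0.01]
(0.593, 0.052, np.float64(0.2358358192292706)) [-231.6  352.9 -159.8]
(0.593, 0.052, np.float64(0.08483581922927058)) [-231.5  352.9   -8.8]
```

>>> {"op": "carry_out", "data": {"commands": [0,0,-10,0,0,0,0,0,-30,0,0,0,0,0,-60,0,0,0,0,0,-90,0,0,0,-3,5,-120,0,0,0,-13,20,-145,0,0,0,-29,45,-160,0,0,0,-48,74,-160,0,0,0,-68,104,-160,0,0,0,-88,135,-160,0,0,0,-108,166,-160,0,0,0,-128,197,-160,0,0,0,-148,228,-160,0,0,0,-168,259,-160,0,0,0,-188,290,-160,0,0,0,-208,318,-160,0,0,0,-221,338,-160,0,0,0,-229,350,-160,0,0,0,-231.5,353,-155,0,0,0,-231.5,353,-145,0,0,0]}}

```text
time: 43.6
eef_pos: [0.5929, 0.0511, 0.2205]
ee_rot: [-0.041, 0.999, -0.0, 0.0]
force: [-0.3, -0.8, -3.5]
grip_width: 0.0592
gripper_force: 30.0
```

>>> {"op": "carry_out", "data": {"commands": [0,0,20,0,0,0,0,0,45,0,0,0,0,0,65,0,0,0,0,0,80,0,0,0,0,0,90,0,0,0,0,0,95,0,0,0,0,0,95,0,0,0]}}

```text
time: 44.3
eef_pos: [0.5925, 0.0516, 0.1253]
ee_rot: [-0.041, 0.999, -0.0, -0.0]
force: [1.1, -0.7, -3.6]
grip_width: 0.0595
gripper_force: 30.0
```

Run:
```python
from h import *
go((.593,.052,.0848))
```

```text
t 44.3 pos [0.5925 0.0516 0.1253] w 0.0595 F [ 1.1 -0.7 -3.6] turn [-0.01 -0.03 -0.03]
(0.593, 0.052, 0.0848) [-0.5  0.4 40.5]
```

>>> {"op": "carry_out", "data": {"commands": [0,0,6,0,0,0,0,0,15,0,0,0,0,0,23,0,0,0,0,0,30,0,0,0,0,0,35,0,0,0,0,0,38,0,0,0,0,0,40,0,0,0,0,0,40.5,0,0,0,0,0,40.5,0,0,0]}}

```text
time: 45.2
eef_pos: [0.5929, 0.052, 0.0852]
ee_rot: [-0.041, 0.999, 0.0, 0.0]
force: [0.4, 0.6, -4.5]
grip_width: 0.0597
gripper_force: 30.0
```

>>> {"op": "carry_out", "data": {"commands": [0,0,0,0,0,0,0,0,0,0,0,0,0,0,0,0,0,0,0,0,0,0,0,0,0,0,0,0,0,0,0,0,0,0,0,0,0,0,-10,0,0,0,0,0,-30,0,0,0,0,0,-60,0,0,0,0,0,-95,0,0,0,0,0,-130,0,0,0,0,0,-150,0,0,0,0,0,-155,0,0,0,0,0,-155,0,0,0], "hand": 1}}

```text
time: 46.6
eef_pos: [0.593, 0.052, 0.2408]
ee_rot: [-0.041, 0.999, 0.0, 0.001]
force: [-0.4, 0.1, -0.6]
grip_width: 0.0872
gripper_force: 0.0
```

Run:
```python
from h import *
go((.4815,-.3116,.24),(.4815,-.3116,.0766))
```

```text
t 46.6 pos [0.593  0.052  0.2408] w 0.0872 F [-0.4  0.1 -0.6] turn [ 0.03  0.09 -0.  ]
(0.4815, -0.3116, 0.24) [ 140.9 -353.3    0.4]
(0.4815, -0.3116, 0.0766) [ 141.2 -353.4  163.8]
```

>>> {"op": "carry_out", "data": {"commands": [5,-12,0,0,0,0,15,-38,0,0,0,0,29,-73,0,0,0,0,44,-110,0,0,0,0,59,-148,0,0,0,0,74,-186,0,0,0,0,89,-224,0,0,0,0,104,-262,0,0,0,0,119,-299,0,0,0,0,131,-329,0,0,0,0,138,-347,0,0,0,0,141,-353,4,0,0,0,141,-353.5,18,0,0,0,141,-353.5,45,0,0,0,141,-353.5,75,0,0,0,141,-353.5,100,0,0,0,141,-353.5,120,0,0,0,141,-353.5,133,0,0,0,141,-353.5,140,0,0,0,141,-353.5,140,0,0,0]}}

```text
time: 48.6
eef_pos: [0.4808, -0.3108, 0.0989]
ee_rot: [-0.041, 0.999, 0.0, -0.001]
force: [-0.7, -0.2, 0.0]
grip_width: 0.087
gripper_force: 0.0
```

>>> {"op": "carry_out", "data": {"commands": [0,0,7,0,0,0,0,0,15,0,0,0,0,0,21,0,0,0,0,0,23,0,0,0,0,0,23,0,0,0]}}

```text
time: 49.1
eef_pos: [0.481, -0.3118, 0.0767]
ee_rot: [-0.041, 0.999, 0.0, -0.0]
force: [0.2, 0.1, -0.1]
grip_width: 0.087
gripper_force: 0.0
```

>>> {"op": "carry_out", "data": {"commands": [0,0,0,0,0,0,0,0,0,0,0,0,0,0,0,0,0,0,0,0,0,0,0,0,0,0,0,0,0,0,0,0,0,0,0,0,0,0,0,0,0,0,0,0,0,0,0,0], "hand": 0}}

```text
time: 49.9
eef_pos: [0.4811, -0.3118, 0.077]
ee_rot: [-0.041, 0.999, 0.0, -0.0]
force: [-0.2, -0.6, -0.6]
grip_width: 0.0321
gripper_force: 30.0
```

Run:
```python
from h import *
z=bot.observe()["eef_pos"][2]
go((.5238,-.032,z+.16),(.5238,-.032,z+.009))
```

```text
t 49.9 pos [ 0.4811 -0.3118  0.077 ] w 0.0321 F [-0.2 -0.6 -0.6] turn [ 0.01  0.   -0.01]
(0.5238, -0.032, np.float64(0.23701180046405082)) [ -65.4  275.4 -160. ]
(0.5238, -0.032, np.float64(0.08601180046405081)) [-65.4 275.3  -9. ]
```

>>> {"op": "carry_out", "data": {"commands": [0,0,-10,0,0,0,0,0,-30,0,0,0,0,0,-60,0,0,0,0,0,-90,0,0,0,-2,5,-120,0,0,0,-5,20,-145,0,0,0,-11,45,-160,0,0,0,-18,75,-160,0,0,0,-25,105,-160,0,0,0,-32,135,-160,0,0,0,-39,165,-160,0,0,0,-46,195,-160,0,0,0,-53,225,-160,0,0,0,-60,252,-160,0,0,0,-64,268,-160,0,0,0,-65,274,-155,0,0,0,-65.5,275.5,-145,0,0,0,-65.5,275.5,-125,0,0,0,-65.5,275.5,-105,0,0,0,-65.5,275.5,-95,0,0,0]}}

```text
time: 51.9
eef_pos: [0.5223, -0.034, 0.1698]
ee_rot: [-0.039, 0.999, -0.001, -0.002]
force: [0.2, -0.6, -1.5]
grip_width: 0.0321
gripper_force: 30.0
```

>>> {"op": "carry_out", "data": {"commands": [0,0,10,0,0,0,0,0,25,0,0,0,0,0,37,0,0,0,0,0,43,0,0,0,0,0,45,0,0,0,0,0,45,0,0,0,0,0,45,0,0,0]}}

```text
time: 52.6
eef_pos: [0.5244, -0.0319, 0.1276]
ee_rot: [-0.041, 0.999, 0.0, 0.001]
force: [-0.2, -0.3, -0.9]
grip_width: 0.0321
gripper_force: 30.0
```

Run:
```python
from h import *
go((.5238,-.032,.086))
```

```text
t 52.6 pos [ 0.5244 -0.0319  0.1276] w 0.0321 F [-0.2 -0.3 -0.9] turn [ 0.    0.06 -0.  ]
(0.5238, -0.032, 0.086) [ 0.6 -0.  41.6]
```

>>> {"op": "carry_out", "data": {"commands": [0.5,0,6,0,0,0,0.5,0,15,0,0,0,0.5,0,23,0,0,0,0.5,0,30,0,0,0,0.5,0,35,0,0,0,0.5,0,38,0,0,0,0.5,0,40,0,0,0,0.5,0,41,0,0,0,0.5,0,41,0,0,0]}}

```text
time: 53.5
eef_pos: [0.5236, -0.032, 0.0862]
ee_rot: [-0.041, 0.999, 0.0, 0.0]
force: [-0.0, 0.2, -1.9]
grip_width: 0.0327
gripper_force: 30.0
```

>>> {"op": "carry_out", "data": {"commands": [0,0,0,0,0,0,0,0,0,0,0,0,0,0,0,0,0,0,0,0,0,0,0,0,0,0,0,0,0,0,0,0,0,0,0,0,0,0,-10,0,0,0,0,0,-30,0,0,0,0,0,-60,0,0,0,0,0,-95,0,0,0,0,0,-130,0,0,0,0,0,-155,0,0,0,0,0,-165,0,0,0,0,0,-165,0,0,0], "hand": 1}}

```text
time: 54.9
eef_pos: [0.5242, -0.032, 0.2525]
ee_rot: [-0.041, 0.999, 0.0, 0.001]
force: [0.1, -0.1, -0.8]
grip_width: 0.0868
gripper_force: 0.0
```

>>> {"op": "carry_out", "data": {"commands": [3,-15,0,0,0,0,9,-45,0,0,0,0,16,-80,0,0,0,0,24,-120,0,0,0,0,32,-160,0,0,0,0,40,-200,0,0,0,0,48,-240,0,0,0,0,55,-275,0,0,0,0,59,-295,0,0,0,0,60,-300,0,0,0,0,60,-300,0,0,0,0,60,-300,0,0,0,0]}}

```text
time: 56.1
eef_pos: [0.4882, -0.3346, 0.2502]
ee_rot: [-0.042, 0.999, 0.001, -0.001]
force: [0.8, -0.6, 0.4]
grip_width: 0.0872
gripper_force: 0.0
```

Run:
```python
from h import *
p,d=bot.camera("top"); cv2.imwrite("pics/t7.png",p[:,:,::-1])
C=cloud("top",d)
for n,g,z in(("L",(.593,.052),.127),("P",(.4975,.3),.114),("M",(.606,-.103),.138),("S",(.5238,-.032),.130)):
    print(n,circ(C,g,.045,z-.01,z+.01))
go()
```

```text
L [5.935e-01 5.270e-02 3.010e-02 5.926e-01 5.230e-02 1.273e-01 1.163e+03]
P [4.972e-01 3.009e-01 3.340e-02 4.971e-01 2.988e-01 1.144e-01 1.407e+03]
M [ 6.071e-01 -1.015e-01  1.390e-02  6.060e-01 -1.012e-01  1.377e-01
  2.670e+02]
S [ 5.234e-01 -3.050e-02  1.540e-02  5.229e-01 -3.030e-02  1.303e-01
  3.230e+02]
t 56.15 pos [ 0.4885 -0.3342  0.2505] w 0.0869 F [-0.3 -0.6  0.3] turn [ 0.08 -0.02  0.12]
```

View pics/t7.png

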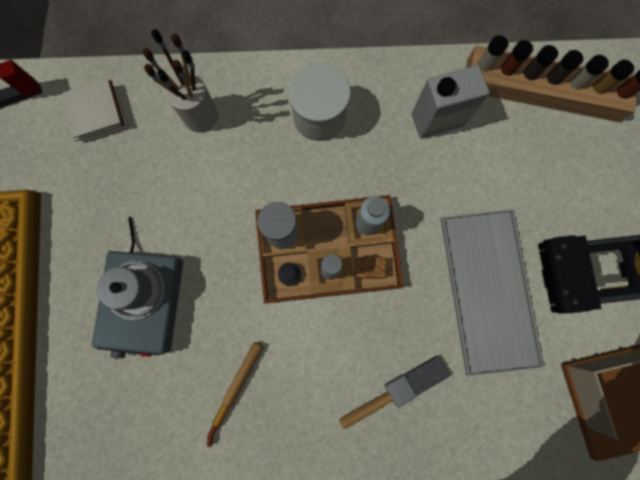

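The jars stand in their own compartments at (278,222), (374,213) and (332,266), with tops at the starting heights. The pot sits in the ring at (130,290), and the weight is still at (290,272). Handing in.

```bash
python3 -c "
from rig import bot
print(bot.hand_in())"
```

```text
the job is handed in; nothing more can be done
None
```

The job is handed in (no verdict was returned): in the last picture the pot was seated inside the warmer's ring, each jar was back in the compartment for its size, the weight had not been moved, and the arm was clear of everything at about 56 s.

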